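Release a dowel from the twin-key feeder

TASK

Push the feeder's catch tray fully home with the fingertips; then press the feeder's two keys down together, one fingertip on each, and keep both fully down until the dowel has rolled out and lies still in the tray, then let both keys come up. Do not press the keys before the tray is home, never press one key down alone, do not touch, lift or carry the dowel, and leave the other things on the table where they stand.

Things in the scene. Friction and masses are not known exactly. Their poses are not given: they have to be found in the camera images.
- feeder: Fixed plywood dowel feeder, 270 x 150 mm. Origin on the table, +z up. Along its x, in mm: tray lane -170 to -40 (outlet), ramp -50 to 37 sloping 12 degrees down to -x, between side cheeks 98 high at y +/-67; key block 36 to 98, top at z 85. Two steel pins stick 7 mm out of the ramp at x -20, y +/-35 and hold the dowel back; each sinks with the key of its side.
- key_left_top (a point): Centre of the top of the left key (feeder's +y): a plain round grey push key, 30 mm across, standing 15 mm above the key block (100 mm above the table when up). At feeder x = 64, y = 35 mm; the two keys are 70 mm apart centre to centre.
- key_right_top (a point): Centre of the top of the right key (feeder's -y), the same as the left, at feeder x = 64, y = -35 mm.
- key_left (a joint): Travel of the left key downwards in m: 0 up, 0.010 fully down at a hard stop. Springs back; starts to move at 1.2 N, needs 4 N to be fully down. Its pin is clear of the dowel from about 0.007.
- key_right (a joint): Travel of the right key, the same as the left.
- tray_push (a point): Middle of the outer face of the catch tray's upright front plate (the face looks to the feeder's -x), 50 mm above the table. The plate is 134 mm wide, 6 mm thick, from 10 to 72 mm above the table. Axes as the feeder's: pushing home is towards +x. At home it lies at feeder x = -138 mm. The last 30 mm or so of the feeder's base board (8 mm high) lie in front of the plate when home.
- tray (a joint): How far the tray is out along its runners, in m: 0 is home against a hard stop, 0.09 fully out. Sliding takes about 2 N; it stays where it is left.
- tray_in (a point): Centre of the tray's inner floor, 14 mm above the table; axes as the feeder's. The inside is 88 mm (x) by 122 mm (y), side walls 32 mm high above the floor. At home it lies at feeder x = -85 mm and its back wall is under the ramp's lip.
- dowel_center (a point): Centre of the loose wooden dowel, 22 mm diameter, 110 mm long, 35 g. It waits across the ramp at feeder x = -8 mm, centre 80 mm and top 91 mm above the table, axis along the feeder's y, and rolls down by itself once both pins have sunk, in about 1 s.
- figure_a: Bystander: terracotta figurine, 85 mm tall, 38 mm foot, standing by the feeder; origin at its foot.
- figure_b: Bystander: white ceramic figurine, 68 mm tall, 42 mm foot, standing by the feeder; origin at its foot.
- tape_roll: Bystander: paper tape roll, 68 mm across, 24 mm high, lying by the feeder; origin under its centre.
- glue_bottle: Bystander: yellow glue bottle, 60 mm across, 160 mm tall; origin under its centre.
- paper_cup: Bystander: paper cup, 72 mm across, 75 mm tall; origin under its centre.
- spool: Bystander: empty wooden spool, 60 mm across, 60 mm tall; origin under its centre.
- brush: Bystander: brush lying flat, handle along its -x.
Things that resemble listed ones, but are neither listed nor needed, are in the scene too. What is shaped like the part that bears dowel_center but turquoise is not meant.

How it is judged:
By the outcome, as a careful person would: the job done as asked, in the order asked, and still so for the second after the job is handed in, with the robot touching nothing.
It also fails if it takes over 45 s, if anything falls off the work surface, if the arm or the gripper's body presses on something with over 40 N, if the wrist force passes 120 N, or if a joint passes its speed limit or range.

ROBOT

A 6-joint arm with a two-finger parallel gripper is mounted at the origin on the work surface. World frame = base frame: x ahead of the robot, y to its left, z up, the work surface at z = 0. Lengths are in mm, angles in degrees, forces in N, time in s.
With the tool pointing down it reaches from about 350 to 775 mm from the base axis. Payload 7.3 kg.
Tool frame: the origin (TCP) lies at the very end of the fingers, on their centre line; the grasp point (between the pads) lies robot.pinch_z behind it (robot.pinch_z is the distance from the TCP to the grasp point, in mm); y points along the fingers, z is the direction in which the jaws open and shut, and the axes are right-handed (so a half turn about y gives the same grasp; the last joint's range is limited). The gripper opens to 92 mm and grips with 3 to 60 N. Pads are 19 mm wide; open, the fingers measure 130 mm over their backs; the gripper's body (75 mm by 190 mm) begins 47 mm behind the grasp point.
Start: joints at [58.499, 19.595, 87.324, -0, 73.075, -8.365], TCP at [206.268, 482.802, 226.741] pointing down, gripper open.
Joint ranges: [-145.02, 145.02], [-44.19, 115.74], [2.07, 154.8], [-57.11, 237.11], [16.16, 152.29], [-177.93, 177.93]. Speed limits (degrees/s): [147.25, 147.25, 180, 180, 180, 180].

INTERFACE

Orientations are given as [roll, pitch, yaw] about the fixed x, y, z axes, in that order (R = Rz(yaw) Ry(pitch) Rx(roll)).
In Python, from bench import robot gives the robot as it stands.
- The arm moves only by the tool arm_command, never from a script. Its argument "steps" is a list of rows, each an object with "travel": the shift along the world's x, y, z in m, a list of three; "turn": the turn about the world's z in rad; "claw": the closure, from 0 (fully open) to 1 (shut). A call has 1 to 20 rows; each row is the pose to reach, as a shift and turn from the pose measured when the call began; what a row does not reach only later rows make up. A row lasts 1/12 s, in which the tool goes at most 41.7 mm and 7.16 degrees, less where a joint would pass 70% of its speed; a pose out of reach is approached as far as the arm can. A call with a gripper value outside its range is refused whole. The fingers move at their own pace and stop on an object; "newtons" is the grip in N (left out, the last holds). Time passes only in rows, so rows that repeat a pose let the fingers close. It gives the time, the measured TCP pose, the force and the opening at its end, in the units of the state.
- robot.read_state(): the state, without advancing time (a new reading comes with each control period).
- robot.grab_frame(name): name is "scene" or "top" or "wrist"; returns a dict with "frame" (420x560x3 uint8, red, green, blue), "depth" (420x560 float32, mm along the optical axis (not along the pixel's ray), 0 where there is no reading), "fx", "fy", "cx", "cy" (pixels), "xyz" and "attitude" of the camera in the world. Camera axes: x right, y up, looking along -z (the intrinsics and any distortion apply to the point x, -y, -z); pixel columns grow to the right and rows downward; lengths in mm; the calibration is good to about 2 mm. A picture is of the moment at which its call begins.
- robot.close_job(): hands the job in, once; it reports no verdict.
Trained networks look in the newest picture that a camera, given by its name, has taken for a name from the list of things; names that differ only in an ending like _2 or _b are one class to them, and where a whole thing is asked for, a point or a joint stands for the part that bears it (a point fixed in the world has none). Each returns a list of dicts, best first, with "score" (0 to 1); they miss things now and then, are a little off and sometimes report something else, mostly with a low value. They report only what shows in the picture. A call takes as long as a camera call. They do not tell look-alikes from the thing itself.
- robot.silhouettes(camera, label): "region" (420x560 bool, what is visible of it) and "box" ([left, top, right, bottom] in pixels, round what is visible of it).
The state is a dict: "time_s": time; "joint_pos": joint angles; "joint_vel": joint speeds; "tau": joint torques, N m; "tcp_pos": TCP position; "ee_rot": TCP orientation; "force": force on the tool from outside, world axes, zero at the start; "moment": the same for the moment, N m; "width": finger opening in mm.
Only numpy, scipy, OpenCV 4.12 (cv2) and the standard library are available. Lean on these libraries where they do the work, as an engineer would, in place of code of your own. Each camera call takes 0.05 s, during which the arm holds its last target.

## Working session

There is one attempt and no reset: what is moved stays moved. The work goes in short steps, Python scripts to look and compute and a tool call to move; the robot and the scene stay as the last step left them, time stands still between calls to the robot, and variables do not carry over. Pictures are saved under pics/ and viewed, and the job is handed in when it is done.

Besides the shell and the picture viewer there is one more tool, called by a JSON object that holds its "method" and its "body", one argument or row to a line. arm_command: Moves the arm, as the interface text tells. Its arguments: {"type":"object","properties":{"steps":{"type":"array"},"newtons":{"type":"number"}},"required":["steps"]}

```bash
mkdir -p pics; ls; cat > h.py <<'E'
from bench import robot
import numpy as np, cv2
from scipy.spatial.transform import Rotation as R
def grab(n,save=None):
    f=robot.grab_frame(n)
    if save: cv2.imwrite('pics/'+save,f['frame'][:,:,::-1])
    return f
def rot(f):
    a=np.array(f['attitude'],float)
    return a if a.shape==(3,3) else R.from_euler('xyz',a,degrees=True).as_matrix()
def cloud(f):
    d=f['depth'].astype(float);v,u=np.mgrid[:420,:560]
    p=np.stack([(u-f['cx'])/f['fx']*d,-(v-f['cy'])/f['fy']*d,-d],-1)
    w=p@rot(f).T+np.array(f['xyz'])
    w[d<=0]=np.nan
    return w
def proj(f,P):
    p=(np.atleast_2d(P)-np.array(f['xyz']))@rot(f)
    return np.stack([f['cx']+f['fx']*p[:,0]/-p[:,2],f['cy']-f['fy']*p[:,1]/-p[:,2]],-1)
E
python3 - <<'E'
from h import *
print(robot.read_state(), robot.pinch_z)
for n in ['scene','top']:
    f=grab(n,n+'0.png'); print(n,{k:v for k,v in f.items() if k not in('frame','depth')})
    w=cloud(f); print(np.nanmin(w.reshape(-1,3),0),np.nanmax(w.reshape(-1,3),0))
E
```

```text
pics
{'time_s': 0.0, 'joint_pos': array([ 5.84993208e+01,  1.96373839e+01,  8.73795444e+01,  1.64527099e-03,
        7.30746254e+01, -8.36551372e+00]), 'joint_vel': array([ 0.03471124, -0.01946432,  0.00167319,  0.02916813, -0.03047441,
        0.04230265]), 'tau': array([-1.97979352e-03, -4.31248212e+01, -2.44217813e+01,  7.16175302e-02,
        5.61544276e-02, -1.45455815e-04]), 'tcp_pos': array([206.02311726, 482.42461841, 226.02229321]), 'ee_rot': array([-9.00903507e+01,  1.48764257e-02, -2.31356574e+01]), 'force': array([-0.37678507, -0.93063589, -0.72346036]), 'moment': array([-0.01894736,  0.00640252,  0.00544905]), 'width': 91.4409892649611} 18.8
scene {'fx': 389.6938308676132, 'fy': 389.6938308676132, 'cx': 287.8151533283575, 'cy': 209.67405443596752, 'xyz': array([1007.03271376,  505.30424933,  894.6310694 ]), 'attitude': array([ 41.47345886,  -0.16669289, 138.12983552])}
[-2432.96739452 -1750.44438762  -775.3220562 ] [1277.77421155  725.94577982  619.93820598]
top {'fx': 545.3336664085746, 'fy': 545.3336664085746, 'cx': 276.25930431642496, 'cy': 209.8848940386584, 'xyz': array([ 234.27154241,   -7.21153033, 1492.62386298]), 'attitude': array([ 11.70420872,  -0.29816453, -90.00431743])}
[ -132.2197767  -1274.20660759  -775.4691529 ] [1285.54799202 1143.56944181  710.99689728]
```

View pics/scene0.png

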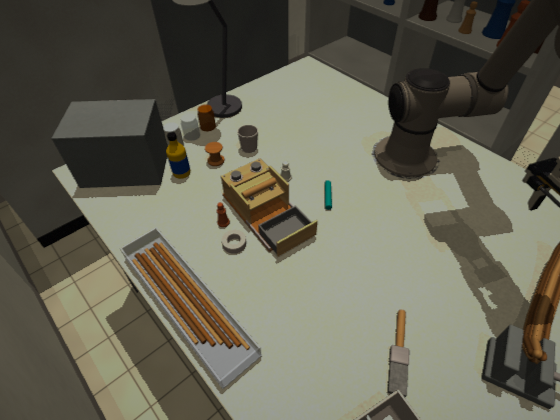

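View pics/top0.png

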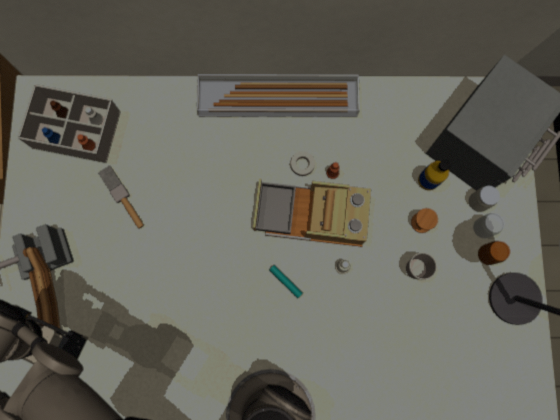

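The scene view shows the feeder at about (262,200), its open tray at (288,230), and figurines at (222,214) and (286,170). In the top view the feeder's +x points right. The keys are at (357,200) and (355,226), the wooden dowel is at (329,210), and the turquoise look-alike is at (286,281).

```bash
python3 - <<'E'
from h import *
for n in ['top','scene']:
    f=grab(n); w=cloud(f)
    for l in ['key_left_top','key_right_top','tray','feeder','dowel_center','figure_a','figure_b','tape_roll','glue_bottle','spool','paper_cup']:
        for r in robot.silhouettes(n,l)[:3]:
            m=r['region']; p=w[m]; p=p[~np.isnan(p[:,0])]
            zt=np.percentile(p[:,2],95); t=p[p[:,2]>zt-6]
            print(n,l,round(r['score'],2),np.round(r['box']),m.sum(),'med',np.median(p,0).round(),'top',t.mean(0).round(),'zt',zt.round())
    c=f['frame'][:,:,::-1]
    c=c[120:300,230:470] if n=='top' else c[120:270,150:350]
    c=cv2.convertScaleAbs(cv2.resize(c,None,fx=3.3,fy=3.3,interpolation=cv2.INTER_CUBIC),alpha=1.5); cv2.imwrite(f'pics/{n}_crop.png',c)
E
```

```text
top key_left_top 0.45 [355. 191. 366. 207.] 98 med [ 553. -229.   99.] top [ 553. -228.  100.] zt 103.0
top key_left_top 0.36 [251. 180. 373. 248.] 6078 med [ 529. -112.   47.] top [ 524. -189.   97.] zt 96.0
top tray 0.59 [254. 178. 299. 236.] 1919 med [548.  -9.  15.] top [548.  37.  71.] zt 68.0
top tray 0.4 [352. 194. 362. 208.] 108 med [ 553. -228.   98.] top [ 553. -228.  100.] zt 103.0
top feeder 0.71 [254. 179. 372. 249.] 6016 med [ 530. -111.   47.] top [ 523. -188.   97.] zt 96.0
top feeder 0.57 [326. 187. 335. 230.] 342 med [ 526. -152.   88.] top [ 526. -152.   91.] zt 94.0
top dowel_center 0.86 [272. 267. 302. 296.] 268 med [344. -41.  20.] top [345. -40.  22.] zt 25.0
top dowel_center 0.75 [323. 186. 338. 230.] 337 med [ 527. -152.   88.] top [ 526. -152.   91.] zt 94.0
top figure_a 0.68 [326. 161. 341. 179.] 161 med [ 645. -172.   42.] top [ 651. -173.   83.] zt 84.0
top figure_a 0.52 [334. 262. 351. 274.] 157 med [ 382. -189.   43.] top [ 386. -195.   66.] zt 68.0
top figure_b 0.68 [326. 161. 341. 179.] 161 med [ 645. -172.   42.] top [ 651. -173.   83.] zt 84.0
top f
[... 1816 characters left out ...]

scene tape_roll 0.59 [219. 230. 246. 256.] 443 med [679. -83.  22.] top [679. -86.  24.] zt 26.0
scene glue_bottle 0.81 [166. 130. 186. 178.] 757 med [ 639. -425.   81.] top [ 634. -440.  158.] zt 157.0
scene spool 0.69 [202. 142. 224. 169.] 367 med [ 517. -409.   40.] top [ 513. -416.   59.] zt 61.0
scene spool 0.18 [260. 207. 317. 253.] 1753 med [548. -14.  26.] top [556.  38.  70.] zt 70.0
scene paper_cup 0.78 [235. 123. 256. 156.] 518 med [ 386. -388.   48.] top [ 383. -398.   72.] zt 73.0
scene paper_cup 0.71 [260. 208. 316. 252.] 1687 med [548. -14.  26.] top [559.  38.  70.] zt 70.0
scene paper_cup 0.53 [205. 141. 226. 166.] 372 med [ 518. -408.   38.] top [ 513. -416.   59.] zt 61.0
```

View pics/top_crop.png

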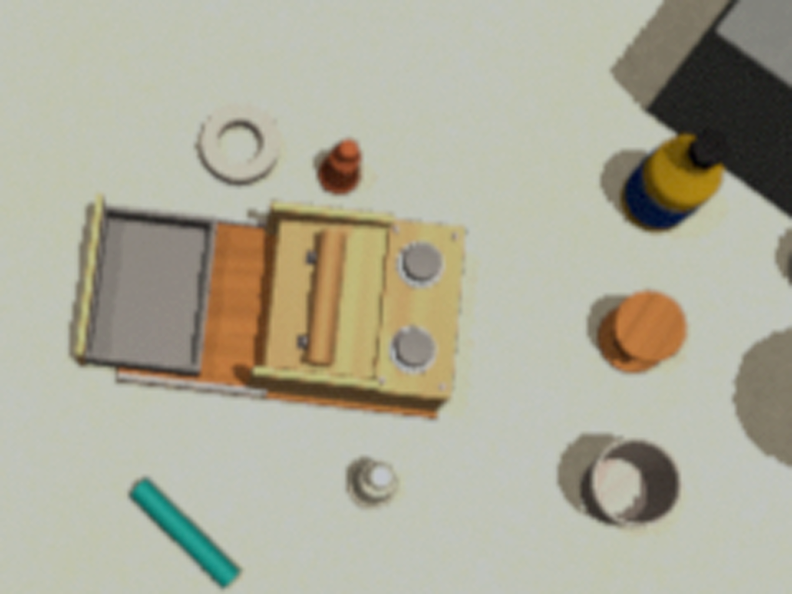

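View pics/scene_crop.png

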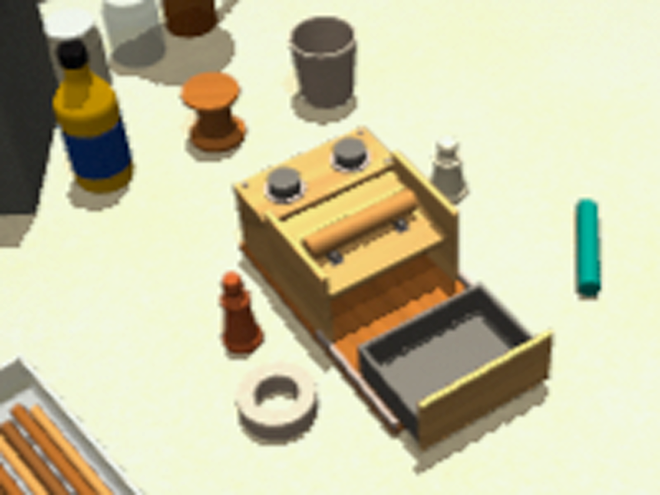

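```bash
python3 - <<'E'
from h import *
def ray(f,uv,z):
    d=np.array([(uv[0]-f['cx'])/f['fx'],-(uv[1]-f['cy'])/f['fy'],-1])@rot(f).T
    c=np.array(f['xyz']); return c+d*(z-c[2])/d[2]
res={}
for n,g in [('top',[(357.3,199.7),(355.2,225.5)]),('scene',[(236,175.5),(256,166)])]:
    f=grab(n); hsv=cv2.cvtColor(f['frame'],cv2.COLOR_RGB2HSV); w=cloud(f)
    K=[]
    for u,v in g:
        P=ray(f,(u,v),100)
        m=(hsv[...,1]<60)&(np.hypot(w[...,0]-P[0],w[...,1]-P[1])<24)&(w[...,2]>94)
        vv,uu=np.nonzero(m); c=(uu.mean(),vv.mean()); q=ray(f,c,100)
        K.append(q); print(n,m.sum(),np.round(c,1),q.round(1),np.nanmedian(w[m],0).round(1))
    K=np.array(K); d=K[0]-K[1]; print(' sep',np.hypot(*d[:2]).round(1),'yaw_y',np.degrees(np.arctan2(d[1],d[0])).round(2),'mid',K.mean(0).round(1))
    # plate top
    m=(w[...,2]>60)&(w[...,2]<80)&(w[...,1]>10)&(w[...,1]<70)&(w[...,0]>450)&(w[...,0]<640)
    p=w[m]; (a,b)=np.polyfit(p[:,0],p[:,1],1); print(' plate',m.sum(),'ang',np.degrees(np.arctan(a)).round(2),p.mean(0).round(1),p.min(0).round(),p.max(0).round())
    # dowel
    m=(w[...,2]>86)&(w[...,2]<97)&(abs(w[...,1]+152)<22)&(abs(w[...,0]-527)<50)
    p=w[m]; a,b=np.polyfit(p[:,0],p[:,1],1); print(' dowel',m.sum(),'ang',np.degrees(np.arctan(a)).round(2),p.mean(0).round(1))
E
```

```text
top 97 [357.8 198.6] [ 553.2 -228.2  100. ] [ 552.8 -228.6   98.6]
top 96 [355.1 224.6] [ 483.9 -219.2  100. ] [ 483.2 -219.    99.4]
 sep 69.9 yaw_y -7.41 mid [ 518.6 -223.7  100. ]
 plate 124 ang -6.76 [548.4  37.   70.7] [484.  27.  60.] [616.  47.  80.]
 dowel 211 ang -6.1 [ 526.6 -152.1   89.5]
scene 55 [235.5 174.3] [ 559. -223.  100.] [ 558.6 -224.3   99. ]
scene 51 [255.6 165.2] [ 489.5 -214.9  100. ] [ 488.3 -215.1   99.4]
 sep 70.0 yaw_y -6.68 mid [ 524.2 -218.9  100. ]
 plate 185 ang -6.56 [555.2  38.8  68.5] [488.  27.  60.] [619.  48.  75.]
 dowel 140 ang -6.1 [ 527.7 -149.3   89.2]
```

The two cameras agree to about 6 mm, and the sizes check out: the keys are 70 mm apart at z 100, and the dowel is at feeder x of about -8. The only dowel candidates are wood at top (330,208) and turquoise at (287,281), and I won't touch either. The other sticks lie in the far tray. I'll move in front of the plate with the jaws along feeder y and the tips about 70 mm apart.

{"method": "arm_command", "body": {
  "steps": [
    {"travel": [0.03, -0.03, 0], "turn": -0.1, "claw": 0.446},
    {"travel": [0.06, -0.06, 0], "turn": -0.2, "claw": 0.446},
    {"travel": [0.09, -0.09, 0], "turn": -0.3, "claw": 0.446},
    {"travel": [0.12, -0.12, 0], "turn": -0.4, "claw": 0.446},
    {"travel": [0.145, -0.145, 0], "turn": -0.5, "claw": 0.446},
    {"travel": [0.17, -0.17, 0], "turn": -0.6, "claw": 0.446},
    {"travel": [0.195, -0.2, 0], "turn": -0.7, "claw": 0.446},
    {"travel": [0.22, -0.23, 0], "turn": -0.8, "claw": 0.446},
    {"travel": [0.245, -0.26, 0], "turn": -0.9, "claw": 0.446},
    {"travel": [0.27, -0.285, 0], "turn": -1.0, "claw": 0.446},
    {"travel": [0.295, -0.315, 0], "turn": -1.1, "claw": 0.446},
    {"travel": [0.32, -0.34, 0], "turn": -1.2, "claw": 0.446},
    {"travel": [0.34, -0.36, 0], "turn": -1.288, "claw": 0.446},
    {"travel": [0.352, -0.372, 0], "turn": -1.288, "claw": 0.446},
    {"travel": [0.352, -0.372, 0], "turn": -1.288, "claw": 0.446},
    {"travel": [0.352, -0.372, 0], "turn": -1.288, "claw": 0.446}
  ]
}}

```text
time_s: 2.73
tcp_pos: [558.3, 110.2, 226.3]
ee_rot: [-90.1, 0.0, -97.0]
force: [-0.5, 0.4, 0.3]
width: 51.1
```

```bash
python3 - <<'E'
from h import *
s=robot.read_state(); print(s['time_s'],s['tcp_pos'].round(1),s['ee_rot'].round(2),s['force'].round(2),s['width'],s['joint_pos'].round(1))
f=grab('wrist','w1.png'); print(f['xyz'],f['attitude'])
E
```

```text
2.7333 [558.3 110.2 226.3] [-90.05   0.   -97.01] [-0.52  0.37  0.25] 51.126379880960286 [ 3.4 24.3 80.2  0.  75.6 10.5]
[566.934804   178.13259149 383.27096208] [-1.48870984e+01 -4.64442364e-03 -7.05606058e+00]
```

View pics/w1.png

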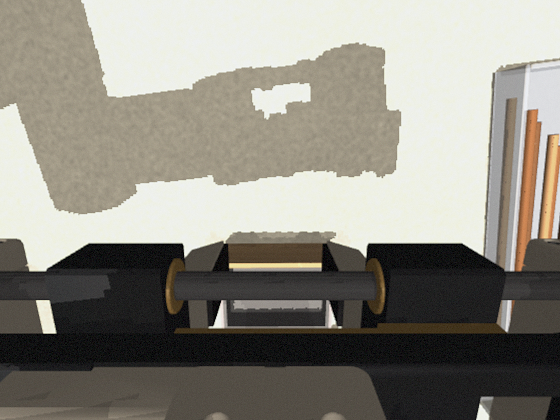

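Through the fingers, the wrist picture shows the plate centred at about (278,265), so the fingers straddle the plate's middle. I'll go down to z of about 42 and approach.

{"method": "arm_command", "body": {
  "steps": [
    {"travel": [0.001, 0, -0.03], "turn": 0, "claw": 0.446},
    {"travel": [0.002, 0, -0.06], "turn": 0, "claw": 0.446},
    {"travel": [0.003, 0, -0.09], "turn": 0, "claw": 0.446},
    {"travel": [0.003, 0, -0.12], "turn": 0, "claw": 0.446},
    {"travel": [0.003, 0, -0.15], "turn": 0, "claw": 0.446},
    {"travel": [0.003, 0, -0.175], "turn": 0, "claw": 0.446},
    {"travel": [0.003, 0, -0.184], "turn": 0, "claw": 0.446},
    {"travel": [0.001, -0.015, -0.184], "turn": 0, "claw": 0.446},
    {"travel": [-0.001, -0.03, -0.184], "turn": 0, "claw": 0.446},
    {"travel": [-0.002, -0.045, -0.184], "turn": 0, "claw": 0.446},
    {"travel": [-0.002, -0.045, -0.184], "turn": 0, "claw": 0.446}
  ]
}}

```text
time_s: 3.7
tcp_pos: [555.9, 64.9, 43.6]
ee_rot: [-90.0, -0.0, -97.0]
force: [1.2, -0.3, 0.0]
width: 51.0
```

```bash
python3 - <<'E'
from h import *
s=robot.read_state(); print(s['time_s'],s['tcp_pos'].round(1),s['force'].round(2))
f=grab('scene'); c=f['frame'][100:280,150:390,::-1]
cv2.imwrite('pics/s2.png',cv2.resize(c,None,fx=3.2,fy=3.2,interpolation=cv2.INTER_CUBIC))
E
```

```text
3.7 [555.9  64.9  43.6] [ 1.21 -0.26  0.03]
```

View pics/s2.png

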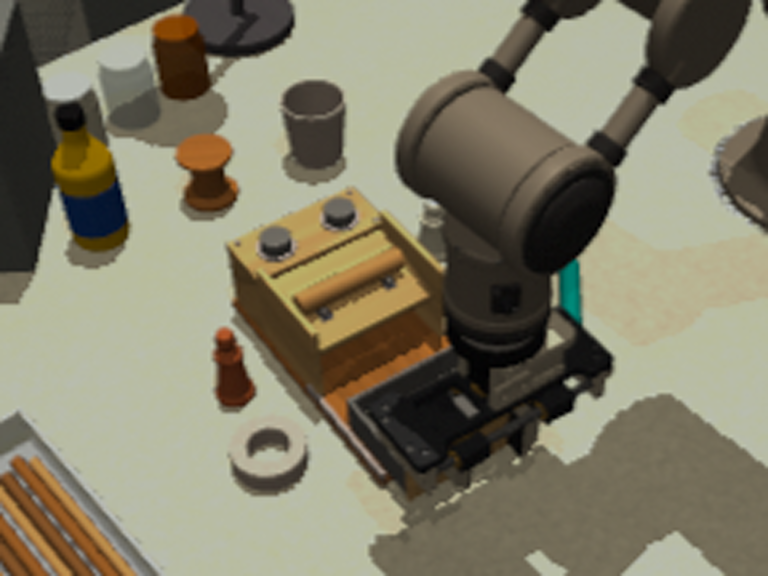

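The gripper is in front of the plate with the tips down (about (520,440) in the crop), and nothing is touching. I'll push most of the way.

{"method": "arm_command", "body": {
  "steps": [
    {"travel": [-0.001, -0.006, 0], "turn": 0, "claw": 0.446},
    {"travel": [-0.0015, -0.012, 0], "turn": 0, "claw": 0.446},
    {"travel": [-0.002, -0.018, 0], "turn": 0, "claw": 0.446},
    {"travel": [-0.003, -0.024, 0], "turn": 0, "claw": 0.446},
    {"travel": [-0.0035, -0.03, 0], "turn": 0, "claw": 0.446},
    {"travel": [-0.0045, -0.036, 0], "turn": 0, "claw": 0.446},
    {"travel": [-0.005, -0.042, 0], "turn": 0, "claw": 0.446},
    {"travel": [-0.006, -0.048, 0], "turn": 0, "claw": 0.446},
    {"travel": [-0.0065, -0.054, 0], "turn": 0, "claw": 0.446},
    {"travel": [-0.007, -0.06, 0], "turn": 0, "claw": 0.446},
    {"travel": [-0.0075, -0.064, 0], "turn": 0, "claw": 0.446},
    {"travel": [-0.0075, -0.064, 0], "turn": 0, "claw": 0.446}
  ]
}}

```text
time_s: 4.75
tcp_pos: [548.2, 0.8, 43.4]
ee_rot: [-90.0, 0.0, -97.0]
force: [0.1, -0.2, 1.2]
width: 50.7
```

{"method": "arm_command", "body": {
  "steps": [
    {"travel": [-0.0003, -0.003, 0], "turn": 0, "claw": 0.446},
    {"travel": [-0.0007, -0.006, 0], "turn": 0, "claw": 0.446},
    {"travel": [-0.001, -0.009, 0], "turn": 0, "claw": 0.446},
    {"travel": [-0.0012, -0.01, 0], "turn": 0, "claw": 0.446},
    {"travel": [-0.0012, -0.01, 0], "turn": 0, "claw": 0.446}
  ]
}}

```text
time_s: 5.17
tcp_pos: [546.8, -9.5, 43.3]
ee_rot: [-90.0, -0.0, -97.0]
force: [1.2, -0.4, -0.5]
width: 50.6
```

{"method": "arm_command", "body": {
  "steps": [
    {"travel": [-0.0002, -0.002, 0], "turn": 0, "claw": 0.446},
    {"travel": [-0.0005, -0.004, 0], "turn": 0, "claw": 0.446},
    {"travel": [-0.0005, -0.004, 0], "turn": 0, "claw": 0.446}
  ]
}}

```text
time_s: 5.42
tcp_pos: [546.3, -13.6, 43.3]
ee_rot: [-90.0, -0.0, -97.0]
force: [0.5, 1.2, 0.5]
width: 50.9
```

{"method": "arm_command", "body": {
  "steps": [
    {"travel": [-0.0002, -0.0015, 0], "turn": 0, "claw": 0.446},
    {"travel": [-0.0003, -0.003, 0], "turn": 0, "claw": 0.446},
    {"travel": [-0.0003, -0.003, 0], "turn": 0, "claw": 0.446}
  ]
}}

```text
time_s: 5.67
tcp_pos: [546.3, -13.8, 43.4]
ee_rot: [-90.0, 0.2, -97.0]
force: [3.2, 15.9, 1.4]
width: 50.9
```

```bash
python3 - <<'E'
from h import *
s=robot.read_state(); print(s['time_s'],s['tcp_pos'].round(1),s['force'].round(2))
f=grab('scene'); c=f['frame'][130:270,200:370,::-1]
cv2.imwrite('pics/s3.png',cv2.resize(c,None,fx=4,fy=4,interpolation=cv2.INTER_CUBIC))
f=grab('top'); c=f['frame'][150:270,230:390,::-1]
cv2.imwrite('pics/t3.png',cv2.resize(c,None,fx=4,fy=4,interpolation=cv2.INTER_CUBIC))
E
```

```text
5.6667 [546.3 -13.8  43.4] [ 3.19 15.94  1.4 ]
```

View pics/s3.png

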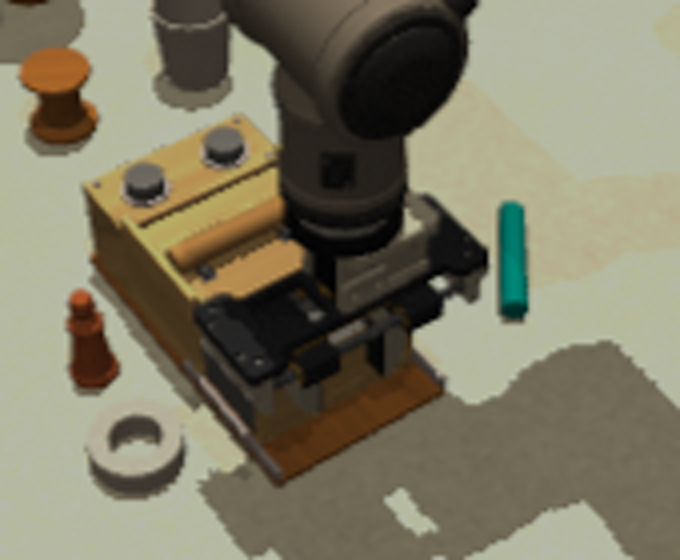

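View pics/t3.png

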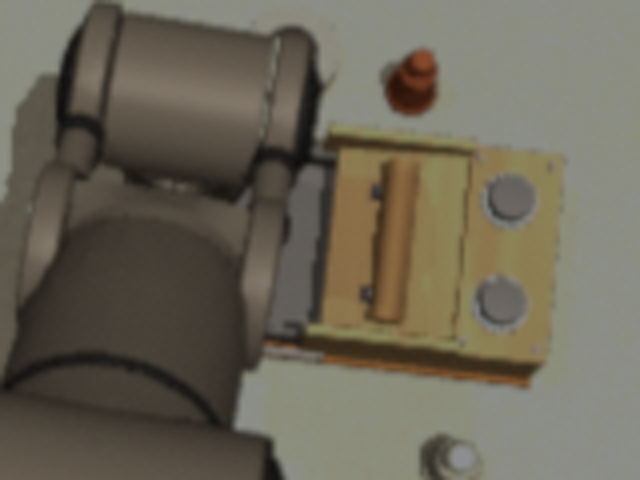

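The push met the hard stop: 16 N with no further motion, at feeder x of about -147.5 as predicted. The scene crop shows the base board lying in front of the plate. I'll back off, lift, and go above the keys.

{"method": "arm_command", "body": {
  "steps": [
    {"travel": [0.001, 0.01, 0], "turn": 0, "claw": 0.446},
    {"travel": [0.003, 0.025, 0], "turn": 0, "claw": 0.446},
    {"travel": [0.005, 0.04, 0], "turn": 0, "claw": 0.446},
    {"travel": [0.005, 0.04, 0.03], "turn": 0, "claw": 0.446},
    {"travel": [0.005, 0.04, 0.06], "turn": 0, "claw": 0.446},
    {"travel": [0.005, 0.04, 0.09], "turn": 0, "claw": 0.446},
    {"travel": [0.005, 0.04, 0.12], "turn": 0, "claw": 0.446},
    {"travel": [0.005, 0.04, 0.15], "turn": 0, "claw": 0.446},
    {"travel": [0.005, 0.04, 0.16], "turn": 0, "claw": 0.446},
    {"travel": [0.001, 0.005, 0.16], "turn": 0, "claw": 0.446},
    {"travel": [-0.003, -0.03, 0.16], "turn": 0, "claw": 0.446},
    {"travel": [-0.008, -0.065, 0.16], "turn": 0, "claw": 0.446},
    {"travel": [-0.012, -0.1, 0.16], "turn": 0, "claw": 0.446},
    {"travel": [-0.016, -0.135, 0.16], "turn": 0, "claw": 0.446},
    {"travel": [-0.02, -0.17, 0.16], "turn": 0, "claw": 0.446},
    {"travel": [-0.024, -0.2, 0.16], "turn": 0, "claw": 0.446},
    {"travel": [-0.025, -0.209, 0.16], "turn": 0, "claw": 0.446},
    {"travel": [-0.025, -0.209, 0.16], "turn": 0, "claw": 0.446}
  ]
}}

```text
time_s: 7.27
tcp_pos: [520.4, -225.0, 202.4]
ee_rot: [-90.1, 0.2, -97.2]
force: [0.1, 0.5, 0.3]
width: 50.9
```

```bash
python3 - <<'E'
from h import *
s=robot.read_state(); print(s['time_s'],s['tcp_pos'].round(1),s['ee_rot'].round(2),s['force'].round(2))
grab('wrist','w4.png')
f=grab('top','t4.png'); print(proj(f,[[521,-222,100]]))
f=grab('scene','s4.png')
E
```

```text
7.2667 [ 520.4 -225.   202.4] [-90.11   0.19 -97.2 ] [0.05 0.48 0.32]
[[355.79046069 210.63103571]]
```

View pics/w4.png

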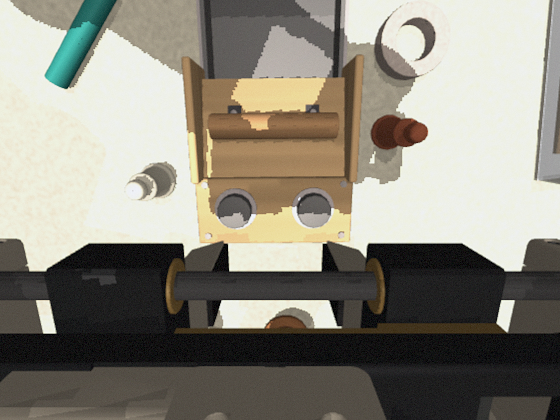

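View pics/s4.png

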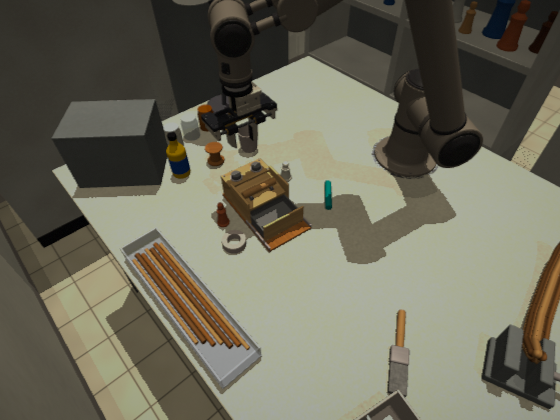

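View pics/t4.png

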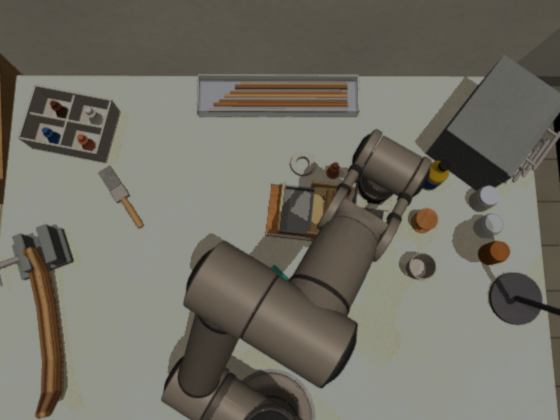

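The wrist picture shows both keys, at (236,208) and (313,208). I'll use them to refine the position.

```bash
python3 - <<'E'
from h import *
def ray(f,uv,z):
    d=np.array([(uv[0]-f['cx'])/f['fx'],-(uv[1]-f['cy'])/f['fy'],-1])@rot(f).T
    c=np.array(f['xyz']); return c+d*(z-c[2])/d[2]
for n,g in [('wrist',[(313,208),(236,208)]),('scene',[(236,175),(256,166)])]:
    f=grab(n); w=cloud(f); K=[]
    hsv=cv2.cvtColor(f['frame'],cv2.COLOR_RGB2HSV)
    for c in g:
        P=ray(f,c,100)
        m=(hsv[...,1]<60)&(np.hypot(w[...,0]-P[0],w[...,1]-P[1])<22)&(w[...,2]>95)&(w[...,2]<106)
        vv,uu=np.nonzero(m); q=ray(f,(uu.mean(),vv.mean()),100); K.append(q)
        print(n,m.sum(),uu.mean().round(1),vv.mean().round(1),q.round(1),np.median(w[m],0).round(1))
    K=np.array(K);d=K[0]-K[1];print(K.mean(0).round(1),np.hypot(*d[:2]).round(1),np.degrees(np.arctan2(d[1],d[0])).round(2))
s=robot.read_state(); print(s['tcp_pos'].round(1))
E
```

```text
wrist 864 312.8 214.5 [ 553.6 -228.   100. ] [ 553.8 -228.4   98.8]
wrist 863 233.1 214.9 [ 485.1 -220.   100. ] [ 485.  -220.3   98.8]
[ 519.4 -224.   100. ] 69.0 -6.7
scene 53 235.5 174.2 [ 558.8 -223.4  100. ] [ 557.8 -223.9   99.3]
scene 50 255.5 165.2 [ 489.4 -215.1  100. ] [ 488.7 -216.5   98.7]
[ 524.1 -219.2  100. ] 69.8 -6.86
[ 521.5 -221.2  203.3]
```

{"method": "arm_command", "body": {
  "steps": [
    {"travel": [-0.001, -0.001, -0.03], "turn": 0, "claw": 0.446},
    {"travel": [-0.0017, -0.002, -0.06], "turn": 0, "claw": 0.446},
    {"travel": [-0.0017, -0.002, -0.085], "turn": 0, "claw": 0.446},
    {"travel": [-0.0017, -0.002, -0.095], "turn": 0, "claw": 0.446},
    {"travel": [-0.0017, -0.002, -0.095], "turn": 0, "claw": 0.446},
    {"travel": [-0.0017, -0.002, -0.095], "turn": 0, "claw": 0.446}
  ]
}}

```text
time_s: 8.02
tcp_pos: [520.3, -222.6, 108.9]
ee_rot: [-90.0, 0.2, -96.8]
force: [0.0, -0.5, 0.1]
width: 51.3
```

```bash
python3 - <<'E'
from h import *
s=robot.read_state(); print(s['time_s'],s['tcp_pos'].round(1),s['ee_rot'].round(2),s['force'].round(2))
f=grab('scene'); c=f['frame'][110:240,190:330,::-1]
cv2.imwrite('pics/s5.png',cv2.resize(c,None,fx=4.5,fy=4.5,interpolation=cv2.INTER_CUBIC))
grab('wrist','w5.png')
E
```

```text
8.0167 [ 520.3 -222.6  108.9] [-90.03   0.21 -96.82] [ 0.03 -0.52  0.08]
```

View pics/s5.png

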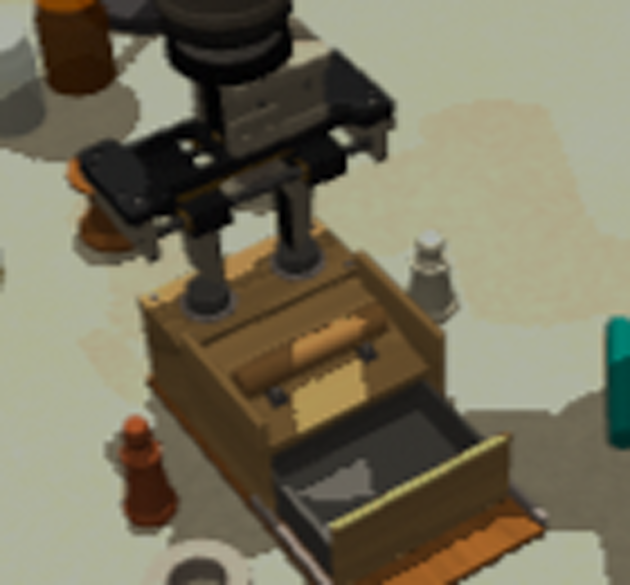

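View pics/w5.png

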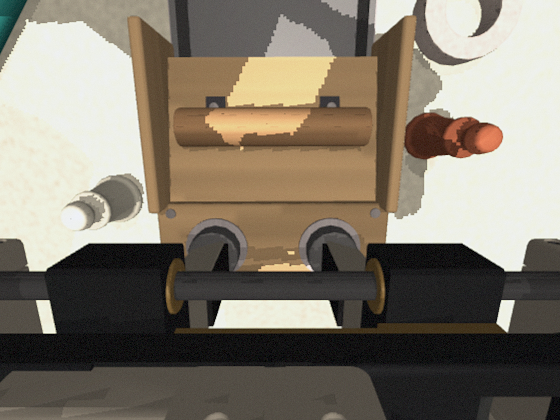

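```bash
python3 - <<'E'
from h import *
xd=np.array([-.12,-.993]);yd=np.array([.993,-.12])
for n,mid in [('scene',np.array([524.1,-219.2]))]:
    f=grab(n);w=cloud(f);o=mid-64*xd
    X=(w[...,:2]-o)@xd;Y=(w[...,:2]-o)@yd;Z=w[...,2]
    for y0 in (-60,-30,0,30,50):
        m=(abs(Y-y0)<10)&(Z>66)&(Z<76)&(X<-60)&(X>-260)
        print(y0,m.sum(),X[m].mean().round(1),X[m].max().round(1),X[m].min().round(1))
    m=(abs(Y)<60)&(Z>20)&(Z<60)&(X<-110)&(X>-260); print('front face',m.sum(),np.percentile(X[m],[5,50,95]).round(1))
    m=(abs(Y)<50)&(Z>4)&(Z<12)&(X<-130)&(X>-260); print('board end',m.sum(),np.percentile(X[m],[2,50,98]).round(1))
E
```

```text
-60 16 -130.6 -126.4 -133.7
-30 21 -131.4 -127.6 -134.7
0 20 -131.1 -126.0 -134.4
30 19 -131.2 -126.3 -134.3
50 20 -131.0 -126.3 -134.1
front face 311 [-134.4 -132.6 -130.6]
board end 344 [-165.9 -149.  -131.2]
```

The plate's outer face and the board end both read about 4 mm off in the same direction, with 33 mm of board in front, so the tray is home. I'll press both keys.

{"method": "arm_command", "body": {
  "steps": [
    {"travel": [0, -0.001, -0.006], "turn": 0, "claw": 0.446},
    {"travel": [0, -0.001, -0.012], "turn": 0, "claw": 0.446},
    {"travel": [0, -0.001, -0.017], "turn": 0, "claw": 0.446},
    {"travel": [0, -0.001, -0.02], "turn": 0, "claw": 0.446},
    {"travel": [0, -0.001, -0.022], "turn": 0, "claw": 0.446},
    {"travel": [0, -0.001, -0.022], "turn": 0, "claw": 0.446}
  ]
}}

```text
time_s: 8.67
tcp_pos: [521.9, -225.2, 90.1]
ee_rot: [-89.7, 0.0, -96.9]
force: [-1.5, 0.8, 16.1]
width: 50.9
```

{"method": "arm_command", "body": {
  "steps": [
    {"travel": [-0.001, 0.001, -0.004], "turn": 0, "claw": 0.446},
    {"travel": [-0.001, 0.001, -0.0045], "turn": 0, "claw": 0.446},
    {"travel": [-0.001, 0.001, -0.0045], "turn": 0, "claw": 0.446},
    {"travel": [-0.001, 0.001, -0.0045], "turn": 0, "claw": 0.446},
    {"travel": [-0.001, 0.001, -0.0045], "turn": 0, "claw": 0.446},
    {"travel": [-0.001, 0.001, -0.0045], "turn": 0, "claw": 0.446},
    {"travel": [-0.001, 0.001, -0.0045], "turn": 0, "claw": 0.446},
    {"travel": [-0.001, 0.001, -0.0045], "turn": 0, "claw": 0.446},
    {"travel": [-0.001, 0.001, -0.0045], "turn": 0, "claw": 0.446},
    {"travel": [-0.001, 0.001, -0.0045], "turn": 0, "claw": 0.446},
    {"travel": [-0.001, 0.001, -0.0045], "turn": 0, "claw": 0.446},
    {"travel": [-0.001, 0.001, -0.0045], "turn": 0, "claw": 0.446}
  ]
}}

```text
time_s: 9.67
tcp_pos: [522.0, -225.2, 89.9]
ee_rot: [-89.4, -0.1, -96.8]
force: [-7.1, 2.0, 30.6]
width: 50.9
```

```bash
python3 - <<'E'
from h import *
s=robot.read_state(); print(s['time_s'],s['tcp_pos'].round(1),s['ee_rot'].round(2),s['force'].round(2),s['moment'].round(2))
f=grab('scene'); c=f['frame'][110:240,190:330,::-1]
cv2.imwrite('pics/s6.png',cv2.resize(c,None,fx=4.5,fy=4.5,interpolation=cv2.INTER_CUBIC))
grab('wrist','w6.png')
E
```

```text
9.6667 [ 522.  -225.2   89.9] [-89.42  -0.11 -96.85] [-7.09  2.04 30.56] [ 0.39  1.54 -0.05]
```

View pics/s6.png

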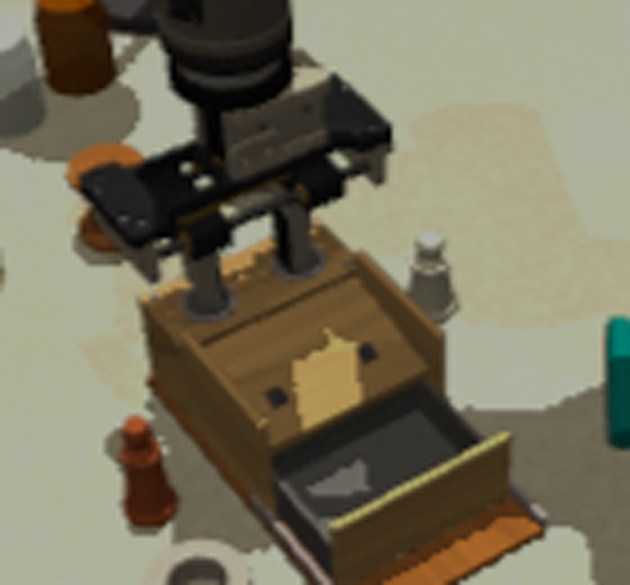

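View pics/w6.png

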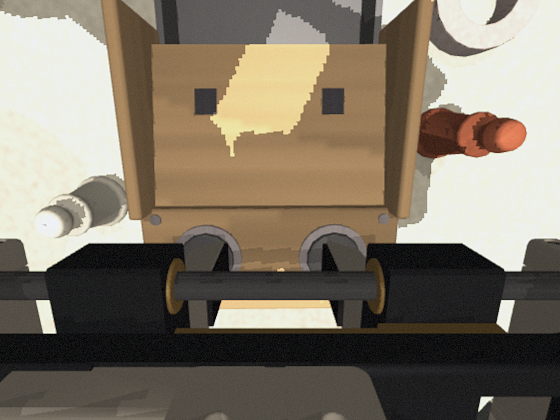

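The pins have sunk and the dowel has left the ramp. I'll keep holding and locate it in the tray.

{"method": "arm_command", "body": {
  "steps": [
    {"travel": [0, 0, -0.0035], "turn": 0, "claw": 0.446},
    {"travel": [0, 0, -0.0035], "turn": 0, "claw": 0.446},
    {"travel": [0, 0, -0.0035], "turn": 0, "claw": 0.446},
    {"travel": [0, 0, -0.0035], "turn": 0, "claw": 0.446},
    {"travel": [0, 0, -0.0035], "turn": 0, "claw": 0.446},
    {"travel": [0, 0, -0.0035], "turn": 0, "claw": 0.446},
    {"travel": [0, 0, -0.0035], "turn": 0, "claw": 0.446},
    {"travel": [0, 0, -0.0035], "turn": 0, "claw": 0.446}
  ]
}}

```text
time_s: 10.43
tcp_pos: [522.1, -225.3, 89.9]
ee_rot: [-89.3, -0.2, -96.8]
force: [-7.5, 4.5, 29.7]
width: 50.7
```

```bash
python3 - <<'E'
from h import *
for i in range(2):
    s=robot.read_state(); print(s['time_s'],s['tcp_pos'].round(1),s['force'].round(2))
    f=grab('top'); c=f['frame'][150:270,230:390,::-1]
    cv2.imwrite(f'pics/t7_{i}.png',cv2.resize(c,None,fx=4,fy=4,interpolation=cv2.INTER_CUBIC))
    w=cloud(f)
    for r in robot.silhouettes('top','dowel_center')[:3]: print(r['score'],r['box'],np.nanmedian(w[r['region']],0).round(1))
    grab('scene'); 
    for r in robot.silhouettes('scene','dowel_center')[:3]: print(' s',r['score'],r['box'])
E
```

```text
10.4333 [ 522.1 -225.3   89.9] [-7.51  4.49 29.68]
0.68 [282.3, 187.4, 294.7, 230.6] [541.3 -44.1  33.1]
 s 0.48 [323.7, 180.3, 330.6, 209.8]
10.6333 [ 522.1 -225.3   89.9] [-7.17  5.25 30.07]
0.77 [281.5, 186.8, 294.0, 227.1] [543.6 -43.9  33.4]
0.16 [406.4, 255.6, 439.1, 278.8] [ 383.7 -407.6   28.2]
 s 0.5 [321.2, 178.8, 328.5, 206.4]
```

View pics/t7_1.png

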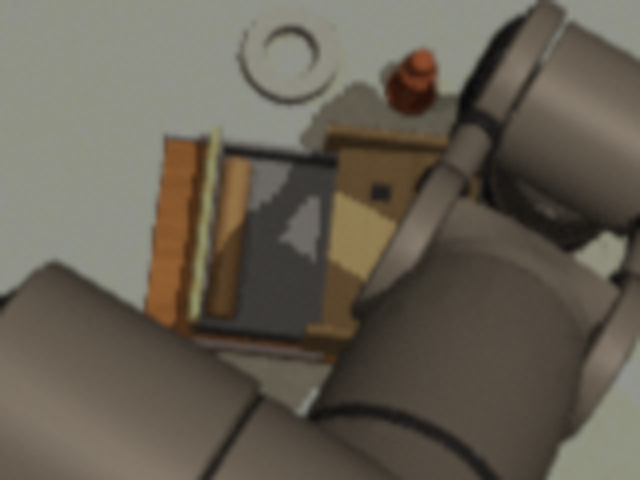

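The dowel lies in the tray against the plate (crop (230,235)), with its top at z of about 34. I'll hold a little longer to confirm it is still.

{"method": "arm_command", "body": {
  "steps": [
    {"travel": [0, 0, -0.0035], "turn": 0, "claw": 0.446},
    {"travel": [0, 0, -0.0035], "turn": 0, "claw": 0.446},
    {"travel": [0, 0, -0.0035], "turn": 0, "claw": 0.446},
    {"travel": [0, 0, -0.0035], "turn": 0, "claw": 0.446},
    {"travel": [0, 0, -0.0035], "turn": 0, "claw": 0.446},
    {"travel": [0, 0, -0.0035], "turn": 0, "claw": 0.446}
  ]
}}

```text
time_s: 11.33
tcp_pos: [522.1, -225.3, 89.9]
ee_rot: [-89.2, -0.2, -96.8]
force: [-7.6, 4.2, 29.8]
width: 51.1
```

```bash
python3 - <<'E'
from h import *
f=grab('top'); c=f['frame'][150:270,230:390,::-1]
b=cv2.resize(c,None,fx=4,fy=4,interpolation=cv2.INTER_CUBIC)
a=cv2.imread('pics/t7_0.png').astype(int)
d=np.abs(a-b)[150:330,190:330]; print(d.mean(),np.percentile(d,99),d.max())
print(robot.read_state()['tcp_pos'],robot.read_state()['force'])
E
```

```text
0.9078306878306879 6.0 21
[ 522.09039821 -225.30454678   89.92378042] [-7.93074761  4.38527341 30.34581629]
```

The dowel is still, since the picture difference over 0.9 s is noise level. I'll lift straight up.

{"method": "arm_command", "body": {
  "steps": [
    {"travel": [0, 0, 0.006], "turn": 0, "claw": 0.446},
    {"travel": [0, 0, 0.014], "turn": 0, "claw": 0.446},
    {"travel": [0, 0, 0.03], "turn": 0, "claw": 0.446},
    {"travel": [0, 0, 0.06], "turn": 0, "claw": 0.446},
    {"travel": [0, 0, 0.09], "turn": 0, "claw": 0.446},
    {"travel": [0, 0, 0.12], "turn": 0, "claw": 0.446},
    {"travel": [0, 0, 0.14], "turn": 0, "claw": 0.446},
    {"travel": [0, 0, 0.14], "turn": 0, "claw": 0.446},
    {"travel": [0, 0, 0.14], "turn": 0, "claw": 0.446}
  ]
}}

```text
time_s: 12.13
tcp_pos: [522.3, -225.4, 230.3]
ee_rot: [-89.2, -0.3, -96.8]
force: [-0.6, -0.7, -0.6]
width: 51.1
```

```bash
python3 - <<'E'
from h import *
s=robot.read_state(); print(s['time_s'],s['tcp_pos'].round(1),s['force'].round(2),s['joint_vel'].round(2))
f=grab('wrist','w8.png'); w=cloud(f)
for u,v in [(313,208),(236,208)]: print(np.nanmedian(w[v-4:v+5,u-4:u+5].reshape(-1,3),0).round(1))
f=grab('top'); w=cloud(f)
for l in ['dowel_center','figure_a','tape_roll','paper_cup','spool','glue_bottle']:
    for r in robot.silhouettes('top',l)[:2]: print(l,round(r['score'],2),r['box'],np.nanmedian(w[r['region']],0).round(1))
f=grab('scene'); c=f['frame'][110:240,190:330,::-1]
cv2.imwrite('pics/s8.png',cv2.resize(c,None,fx=4.5,fy=4.5,interpolation=cv2.INTER_CUBIC))
E
```

```text
12.1333 [ 522.3 -225.4  230.3] [-0.56 -0.73 -0.6 ] [-0.    1.79  2.71  0.02 -0.61  0.09]
[ 560.  -235.2   99. ]
[ 487.  -226.2   98.8]
dowel_center 0.79 [283.4, 188.5, 294.2, 227.4] [540.1 -44.1  32.7]
dowel_center 0.58 [272.6, 263.8, 290.7, 285.0] [363.1 -22.3  18.5]
figure_a 0.48 [327.3, 160.0, 341.2, 180.7] [ 644.8 -170.1   41.8]
tape_roll 0.76 [292.8, 151.9, 316.1, 176.0] [674.8 -88.5  22. ]
paper_cup 0.64 [328.6, 159.2, 342.0, 180.1] [ 644.9 -171.6   42.2]
paper_cup 0.58 [405.3, 254.1, 438.7, 279.9] [ 383.6 -407.6   29.3]
spool 0.81 [410.7, 208.9, 438.1, 234.3] [ 506.6 -413.    57.5]
glue_bottle 0.6 [426.0, 160.1, 448.9, 190.8] [ 617.5 -440.1  114.3]
```

View pics/s8.png

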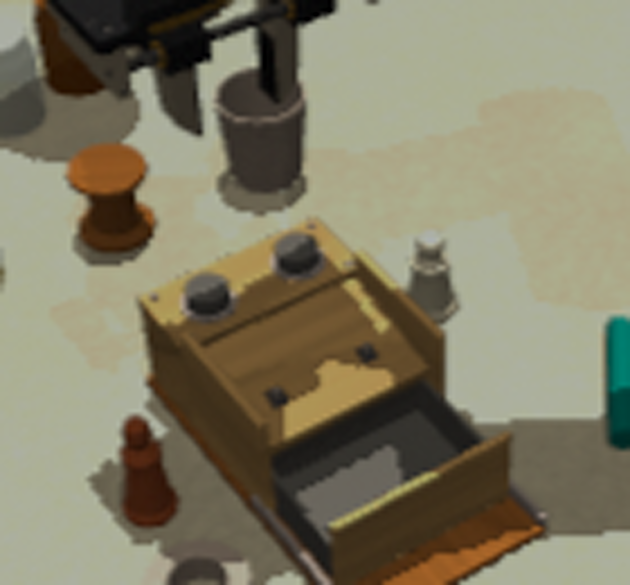

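View pics/w8.png

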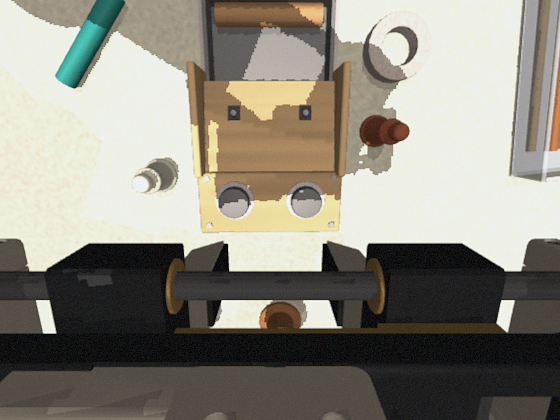

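Both keys are up (tops at z 99), and the dowel lies in the tray (wrist (268,14)). The tray's front edge is at the same pixels as before the press. The bystanders are unmoved, and the gripper is clear.

```bash
python3 -c "
from bench import robot
print(robot.close_job())"
```

```text
the job is handed in; nothing more can be done
None
```

The job is done and handed in at about 12.5 s of the 45 s allowed; no verdict is reported.

- **Tray:** I pushed it home with both fingertips until it met the hard stop at 16 N. About 33 mm of base board showed in front of the plate.
- **Keys:** I pressed both together, one fingertip on each, with the tips at z 90 and about 30 N in total. I held them down until the dowel had rolled out and lay still, with pictures 0.9 s apart showing no change, then lifted straight up.
- **Last checks:** Both key tops were back at z of about 99, and the dowel lay in the tray against the front plate. The tray front had not moved and the gripper was clear. The bystanders I rechecked stood where they had been. I did not recheck the brush.

**Disagreements:**
- The scene camera read positions about 5–6 mm off the top and wrist cameras; I went with the top and wrist cameras.
- During the press the tool tilted by just under 1 degree, and I saw no effect on the keys.
- The networks mixed up some labels, reporting for example the figurine as a cup and the turquoise stick as a dowel. I settled these by position and height.

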